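# Mark a sample tube in the hand press and hold it up for reading

### The job

Mark the blue-capped sample tube that stands in the slanting nest of the small blue hand press: swing the press lever by its red knob all the way to its stop and let it come all the way back. Then draw the tube out of the nest, turn it upright with the cap on top, and finish while still holding it there, steady, with its lower tip at least 15 cm above the worktop, so that the mark can be read. Leave the spare tube, the tape roll and the beaker where they are.

Things in the scene. Friction and masses are not known exactly. Their poses are not given: they have to be found in the camera images.
- press: Hand marking press, fixed: dark base plate 170 (x) x 250 (y) x 12 mm; on its right (-y) half a blue housing 70 x 70 mm, top at 77 mm; on its left (+y) half a square aluminium nest. Origin: centre of the base's underside, on the worktop (z = 0); -x side roughly to the robot (yaw up to 0.3 rad), z up. The lever drives a steel ram along y into the nest's side.
- lever (a joint): Lever of the press, rad. 0 = at rest, pointing to the press's -x; 0.9 = at its stop. It grows as the lever turns counter-clockwise seen from above, so the knob moves towards the press's -y, away from the nest. A spring returns it: about 1.6 N at the knob at rest, 5.2 N at the stop.
- lever_hinge (a point): Point on the lever's upright pivot axis, at the height of the middle of the knob (114 mm); press frame (0, -70, 114) mm; axes as the press's. The lever's steel arm turns at 84 to 96 mm height.
- lever_knob (a point): Middle of the lever's upright red knob, a round post 16 mm in diameter (its top 6 mm are a 19 mm head) standing on the lever's end, 100 mm from the pivot axis; it stands free from 96 to 136 mm height, this point at 114 mm. It moves with the lever.
- nest_mouth (a point): Centre of the nest's open end, press frame (1, 60, 75) mm; axes as the press's. The nest is a square sleeve, 50 mm outside, 36 mm bore, 55 mm deep, leaning 45 degrees: its axis runs up and towards the press's -x (direction (-0.707, 0, 0.707) in the press frame); the tube is drawn out that way.
- nest_floor (a point): Centre of the nest's floor, press frame (40, 60, 36) mm, 55 mm from nest_mouth along the nest's axis.
- tube: White tube with blue screw cap, 112 mm long, 30 g; grips like a bar of 32 x 32 mm section. y axis: along the tube from cap to tip. Origin: on one side of the bar, halfway along; the tube's axis lies 16 mm along +z. It starts in the nest (2 mm play each side), tip on the floor, leaning 45 degrees, 57 mm standing out; two flat sides face the press's -y and +y: grip across these.
- tube_cap (a point): Point on the tube's axis in the cap, 10 mm below the cap's top face; axes as the tube's.
- tube_tip (a point): The tube's lower end, on its axis, 102 mm from tube_cap; axes as the tube's.
- spare_tube: Bystander: a like tube with an orange cap, 112 mm long, 33 mm thick, lying on the worktop. Origin: under its middle, on the worktop.
- tape: Bystander: roll of pale green tape, 66 mm across, 19 mm high, lying flat. Origin: centre of its underside.
- beaker: Bystander: small glass beaker with yellowish contents, 50 mm across, 49 mm high. Origin: centre of its underside.
Things that resemble listed ones, but are neither listed nor needed, are in the scene too. Leave any purple or turquoise look-alike of the tube alone.

How it is judged:
By the outcome, as a careful person would: the job done as asked, in the order asked, and still so for the second after the job is handed in, while the arm keeps its last pose, push and grip.
It also fails if it takes over 51 s, if anything falls off the work surface, if the arm or the gripper's body presses on something with over 40 N, if the wrist force passes 120 N, or if a joint passes its speed limit or range.

### The arm

A 6-joint arm with a two-finger parallel gripper is mounted at the origin on a cart in front of the work surface, level with it; the furniture and walls round the work are solid. World frame = base frame: x ahead of the robot, y to its left, z up, the work surface at z = 0. Lengths are in m, angles in degrees, forces in N, time in s.
With the tool pointing down it reaches from about 0.35 to 0.875 m from the base axis. Payload 4.2 kg.
Tool frame: the origin (TCP) lies midway between the tips of the shut fingers; the grasp point (between the pads) lies 19 mm behind it; z points along the fingers, y is the line along which they close (so a half turn about z gives the same grasp; the last joint's range is limited). The gripper opens to 87 mm and grips with 3 to 60 N. Pads are 19 mm wide; open, the fingers measure 117 mm over their backs; the gripper's body (75 mm by 190 mm) begins 51 mm behind the grasp point.
Start: joints at [83.801, 22.042, 0.453, 0, -68.411, -14.817], TCP at [0.224, 0.583, 0.223] pointing down, gripper open.
Joint ranges: [-179.83, 179.83], [-69.29, 118.12], [-61.27, 80.66], [-181.25, 117.63], [-171.15, -9.14], [-177.46, 177.46]. Speed limits (degrees/s): [159.86, 159.86, 180, 180, 180, 180].

### API

Orientations are given as a 3x3 rotation matrix whose columns are the frame's x, y, z axes.
In Python, from station import r, cams gives the robot as it stands.
- The arm moves only by the tool play_rows, never from a script. Its argument "commands" is text: rows parted by semicolons, each of 6 numbers parted by spaces: the shift along the world's x, y, z normalised to -1 to 1, where 1 is 30 mm, then the turn, a rotation vector about the world's x, y, z normalised to -1 to 1, where 1 is 0.15 rad. A call has 1 to 20 rows; each row shifts and turns the commanded pose from where the row before left it; what a row does not reach is not made up. A row lasts 1/10 s, in which the tool goes at most 50 mm and 8.59 degrees, less where a joint would pass 70% of its speed; a pose out of reach is approached as far as the arm can. A call with a number of a shift or a turn outside -1 to 1 is refused whole. A call with a gripper value outside its range is refused whole. "grip" is the finger opening in mm, from 0 to 87, set as the call begins (left out, the last holds). The fingers move at their own pace and stop on an object; the grip force is fixed at half the most. Time passes only in rows, so rows that do not move let the fingers close. It gives the time, the measured TCP pose, the force, the opening and the grip force at its end, in the units of the state.
- r.sense(): the state, without advancing time (a new reading comes with each control period).
- cams.capture(name): name is "scene" or "top"; returns (picture, depth): 384x512x3 uint8, blue, green, red; 384x512 float32, m along the optical axis (not along the pixel's ray), 0 where there is no reading.
- cams.camera_info(name): a dict with "mtx" (3x3 intrinsics, pixels), "R" (3x3) and "t" (3): a world point X has camera coordinates R X + t. Camera axes: x right, y down, z forward; pixel columns grow to the right and rows downward; lengths in m; the calibration is good to about 2 mm. A picture is of the moment at which its call begins. camera_info takes no time and is no camera call.
- r.finish_job(): hands the job in; it is judged then, once.
The state is a dict: "time_s": time; "joints": joint angles; "joint_velocities": joint speeds; "effort": joint torques, N m; "tcp_pos": TCP position; "ee_rot": TCP orientation; "wrist_force": force on the tool from outside, world axes, zero at the start; "moment": the same for the moment, N m; "gripper_width": opening from 0.0 (shut) to 1.0 (fully open); "gripper_force": force on a finger pad.
Only numpy, scipy, OpenCV 4.12 (cv2) and the standard library are available. Lean on these libraries where they do the work, as an engineer would, in place of code of your own. Each camera call takes 0.05 s, during which the arm holds its last target. There are 200 camera calls.

## Working session

There is one attempt and no reset: what is moved stays moved. The work goes in short steps, Python scripts to look and compute and a tool call to move; the robot and the scene stay as the last step left them, time stands still between calls to the robot, and variables do not carry over. Pictures are saved under pics/ and viewed, at most 10 in all, crops included, and the job is handed in when it is done.

Besides the shell and the picture viewer there is one more tool, called after "Emit:" in YAML: its name, and indented under it one key for each argument. play_rows: Moves the arm, as the interface text tells. Scaled input: -1 to 1 covers 30 mm each way for a shift and 0.15 rad each way for a turn. Its arguments: {"type":"object","properties":{"commands":{"type":"string"},"grip":{"type":"number"}},"required":["commands"]}

```bash
ls; mkdir -p pics
python3 - <<'E'
from station import r,cams
import cv2,numpy as np
for n in("scene","top"):
    p,d=cams.capture(n);cv2.imwrite(f"pics/{n}0.png",p);np.save(f"{n}_d.npy",d)
    i=cams.camera_info(n);print(n,i['mtx'].round(1).tolist(),(-i['R'].T@i['t']).round(3),i['R'][2].round(2))
s=r.sense();print(s['time_s'],s['tcp_pos'],np.round(s['ee_rot'],3).tolist())
E
```

```text
pics
scene [[448.1, 0.0, 258.0], [0.0, 448.1, 190.3], [0.0, 0.0, 1.0]] [-0.276 -0.555  1.245] [ 0.54  0.34 -0.77]
top [[376.3, 0.0, 260.4], [0.0, 376.3, 189.3], [0.0, 0.0, 1.0]] [ 0.433 -0.033  1.117] [ 0.1   0.01 -0.99]
0.1 [0.2239492  0.58291404 0.22157521] [[0.933, -0.359, -0.001], [-0.359, -0.933, -0.002], [0.0, 0.002, -1.0]]
```

View pics/top0.png

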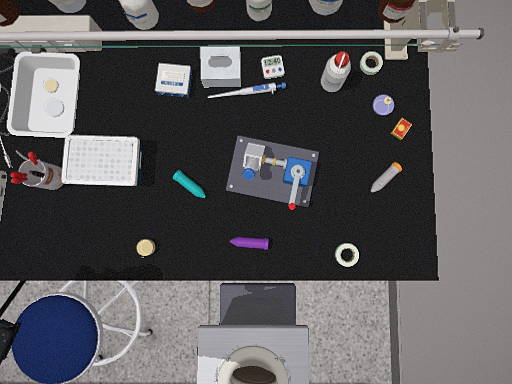

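View pics/scene0.png

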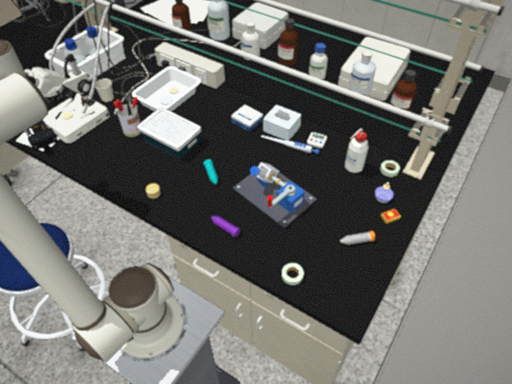

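The top view shows the press at about (273,171): red knob at (292,206), blue cap at (249,174). The purple and turquoise look-alikes are at (250,243) and (189,184), the tape at (347,255), and the spare at (387,177). Next I measure the press from its base outline and the knob.

```bash
cat > h.py <<'E'
import cv2,numpy as np
from station import r,cams
def ray(n,u,v,z):
    i=cams.camera_info(n);R=np.array(i['R']);t=np.array(i['t']).ravel()
    c=-R.T@t;d=R.T@np.linalg.inv(i['mtx'])@[u,v,1];return c+d*(z-c[2])/d[2]
def tri(a,b):
    A=[];y=[]
    for n,(u,v) in (("top",a),("scene",b)):
        c=-np.array(cams.camera_info(n)['R']).T@np.array(cams.camera_info(n)['t']).ravel()
        d=ray(n,u,v,0)-c;d/=np.linalg.norm(d);P=np.eye(3)-np.outer(d,d);A.append(P);y.append(P@c)
    return np.linalg.lstsq(np.vstack(A),np.hstack(y),rcond=None)[0]
def blobs(p,lo,hi,box,mn=8):
    h=cv2.cvtColor(p,cv2.COLOR_BGR2HSV);m=cv2.inRange(h,np.array(lo),np.array(hi));k=np.zeros_like(m)
    x0,y0,x1,y1=box;k[y0:y1,x0:x1]=m[y0:y1,x0:x1]
    n,l,s,c=cv2.connectedComponentsWithStats(k)
    return [(c[j].round(1).tolist(),s[j].tolist()) for j in range(1,n) if s[j][4]>=mn]
E
python3 - <<'E'
from h import *
T=cv2.imread("pics/top0.png");S=cv2.imread("pics/scene0.png")
bt=(215,125,330,220);bs=(225,150,325,235)
for nm,p,b in(("top",T,bt),("scene",S,bs)):
    print(nm,"red",blobs(p,(0,150,90),(8,255,255),b),blobs(p,(172,150,90),(180,255,255),b))
    print(" blue",blobs(p,(100,140,60),(125,255,255),b))
h=T[bt[1]:bt[3],bt[0]:bt[2]];m=(h.max(2)>45).astype(np.uint8)
m=cv2.morphologyEx(m,cv2.MORPH_OPEN,np.ones((5,5)))
c=max(cv2.findContours(m,0,2)[0],key=cv2.contourArea)
print([ (q+np.array(bt[:2])).tolist() for q in cv2.approxPolyDP(c,4,True)[:,0]])
q=cv2.boxPoints(cv2.minAreaRect(c))+np.array(bt[:2]);w=np.array([ray("top",*a,.012) for a in q])
print(q,w.round(3),w.mean(0),[np.linalg.norm(w[i]-w[i-1]).round(3) for i in range(4)])
v=np.hstack([cv2.resize(T[125:220,215:330],None,fx=3.4,fy=3.4,interpolation=2),cv2.resize(S[150:235,230:325],(391,323),interpolation=2)])
cv2.imwrite("pics/crop.png",v)
E
```

```text
top red [([291.6, 206.0], [288, 203, 8, 7, 39])] []
 blue [([297.0, 170.6], [283, 157, 29, 30, 435]), ([248.4, 173.6], [243, 168, 12, 11, 98])]
scene red [([269.3, 199.9], [268, 195, 4, 11, 32])] []
 blue [([315.7, 151.1], [312, 150, 8, 4, 22]), ([253.6, 169.9], [249, 165, 10, 11, 76]), ([263.0, 182.9], [258, 179, 10, 8, 30]), ([290.7, 197.2], [277, 181, 27, 32, 330])]
[[237, 136], [226, 190], [287, 202], [289, 209], [308, 206], [318, 151]]
[[223.80769348 195.96154022]
 [236.15384674 134.2307663 ]
 [319.03845978 150.80768585]
 [306.69230652 212.53845978]] [[ 0.527  0.087  0.012]
 [ 0.713  0.052  0.012]
 [ 0.662 -0.196  0.012]
 [ 0.478 -0.156  0.012]] [ 0.59516672 -0.05330504  0.012     ] [np.float64(0.248), np.float64(0.189), np.float64(0.253), np.float64(0.188)]
```

View pics/crop.png

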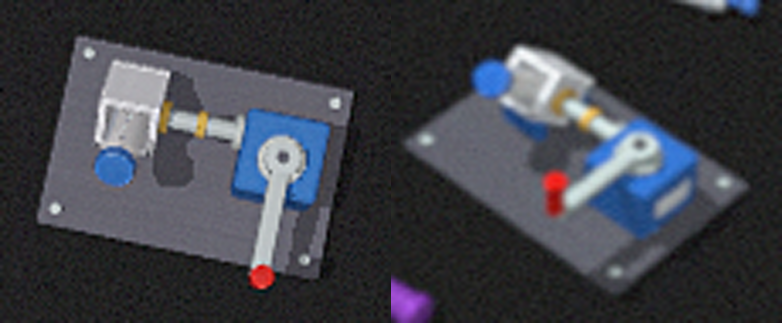

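The crop shows the base corners at about (237.5,136), (318.5,151.7), (308.3,206.5) and (226,190.2) in the top view. The lever is at rest, and the cap is visible in both views.

Run:
```python
from h import *
w=np.array([ray("top",*a,.012) for a in [(237.5,136),(318.6,151.9),(308.4,206.6),(226.2,190.3)]])[:,:2]
L=np.array([[85,125],[85,-125],[-85,-125],[-85,125]])/1000
c=w.mean(0);W=w-c;yaw=np.arctan2((L[:,0]*W[:,1]-L[:,1]*W[:,0]).sum(),(L*W).sum())
R=np.array([[np.cos(yaw),-np.sin(yaw)],[np.sin(yaw),np.cos(yaw)]])
print(c,yaw,np.degrees(yaw),"res",(w-c-L@R.T).round(4).tolist())
for n,p in dict(hinge=(0,-70),knob=(-100,-70),knobstop=(-62.2,-148.3),mouth=(1,60),floor=(40,60),cap=(40-.707*102,60)).items(): print(n,(c+R@np.array(p)/1000).round(4))
print("knob tri",tri((291.6,206),(269.3,199.9)),"top ray z.136",ray("top",291.6,206,.134))
print("cap tri",tri((248.4,173.6),(253.6,169.9)))
print("cap exp z",.036+.102*.707)
```

```text
[ 0.60152853 -0.05702075] -0.19819756657001253 -11.355884074224894 res [[-0.0018, -0.0011], [-0.0017, 0.0021], [0.0021, 0.0011], [0.0013, -0.0021]]
hinge [ 0.5877 -0.1257]
knob [ 0.4897 -0.106 ]
knobstop [ 0.5113 -0.1902]
mouth [0.6143 0.0016]
floor [ 0.6526 -0.0061]
cap [0.5819 0.0081]
knob tri [ 0.49143622 -0.10497409  0.12153708] top ray z.136 [ 0.49043535 -0.10371046  0.134     ]
cap tri [0.57880185 0.01031785 0.11498764]
cap exp z 0.10811399999999999
```

Emit:
play_rows:
  commands: "0.37 -0.956 0 0 0 0.047;0.37 -0.956 0 0 0 0.047;0.37 -0.956 0 0 0 0.047;0.37 -0.956 0 0 0 0.047;0.37 -0.956 0 0 0 0.047;0.37 -0.956 0 0 0 0.047;0.37 -0.956 0 0 0 0.047;0.37 -0.956 0 0 0 0.047;0.37 -0.956 0 0 0 0.047;0.37 -0.956 0 0 0 0.047;0.37 -0.956 0 0 0 0.047;0.37 -0.956 0 0 0 0.047"
  grip: 38

```text
time_s: 1.3
tcp_pos: [0.3573, 0.2378, 0.2223]
ee_rot: [[0.961, -0.278, -0.0], [-0.278, -0.961, -0.0], [-0.0, 0.0, -1.0]]
wrist_force: [1.0, -0.2, -0.2]
gripper_width: 0.439
gripper_force: 0.0
```

Emit:
play_rows:
  commands: "0.37 -0.956 0 0 0 0.047;0.37 -0.956 0 0 0 0.047;0.37 -0.956 0 0 0 0.047;0.37 -0.956 0 0 0 0.047;0.37 -0.956 0 0 0 0.047;0.37 -0.956 0 0 0 0.047;0.37 -0.956 0 0 0 0.047;0.37 -0.956 0 0 0 0.047;0.37 -0.956 0 0 0 0.047;0.37 -0.956 0 0 0 0.047;0.37 -0.956 0 0 0 0.047;0.37 -0.956 0 0 0 0.047;0 0 0 0 0 0;0 0 0 0 0 0"

```text
time_s: 2.7
tcp_pos: [0.4901, -0.1053, 0.2219]
ee_rot: [[0.98, -0.198, -0.002], [-0.198, -0.98, 0.0], [-0.002, 0.0, -1.0]]
wrist_force: [-0.3, 0.8, -0.7]
gripper_width: 0.434
gripper_force: 0.0
```

Run:
```python
from h import *
s=r.sense();print(s['time_s'],s['tcp_pos'],np.round(s['ee_rot'],3).tolist(),s['joints'],s['wrist_force'])
p,d=cams.capture("scene");cv2.imwrite("pics/s1.png",cv2.resize(p[100:260,180:400],None,fx=3,fy=3))
```

```text
2.7 [ 0.49005599 -0.10534181  0.22185755] [[0.98, -0.198, -0.002], [-0.198, -0.98, 0.0], [-0.002, 0.0, -1.0]] [ 6.44414590e+00  1.00230260e+01 -1.65208819e+01 -2.55839100e-02
 -6.35472961e+01  7.21463305e+01] [-0.29053201  0.79893573 -0.74646401]
```

View pics/s1.png

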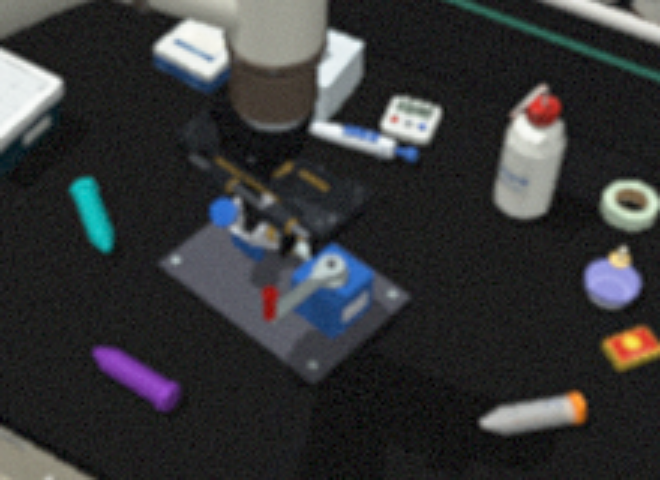

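The gripper is above the knob, which is free at (270,300) in the crop, with the spacing as planned. I descend around the knob.

Emit:
play_rows:
  commands: "0 0 -0.75 0 0 0;0 0 -0.75 0 0 0;0 0 -0.65 0 0 0;0 0 -0.5 0 0 0;0 0 -0.5 0 0 0;0 0 -0.4 0 0 0;0 0 -0.35 0 0 0;0 0 0 0 0 0;0 0 0 0 0 0"

```text
time_s: 3.65
tcp_pos: [0.4907, -0.1045, 0.1059]
ee_rot: [[0.981, -0.195, 0.0], [-0.195, -0.981, -0.0], [0.0, 0.0, -1.0]]
wrist_force: [0.6, -0.3, 0.1]
gripper_width: 0.438
gripper_force: 0.0
```

Emit:
play_rows:
  commands: "0 0 0 0 0 0;0 0 0 0 0 0;0 0 0 0 0 0"
  grip: 24

```text
time_s: 3.95
tcp_pos: [0.4908, -0.1049, 0.106]
ee_rot: [[0.981, -0.196, 0.001], [-0.196, -0.981, 0.0], [0.001, -0.0, -1.0]]
wrist_force: [0.5, -0.4, -0.9]
gripper_width: 0.299
gripper_force: 0.0
```

Run:
```python
import numpy as np
H=np.array([.5877,-.1257]);yaw=-.198
def p(t):
    a=yaw+np.pi+t; return H+.1*np.array([np.cos(a),np.sin(a)])
ts=np.arange(0,1.06,.1)
q=np.array([p(t) for t in ts]);print((np.diff(q,axis=0)/.03).round(2).tolist())
```

```text
[[-0.05, -0.33], [-0.02, -0.33], [0.02, -0.33], [0.05, -0.33], [0.08, -0.32], [0.11, -0.31], [0.15, -0.3], [0.17, -0.28], [0.2, -0.26], [0.23, -0.24]]
```

Emit:
play_rows:
  commands: "-0.05 -0.33 0 0 0 0.67;-0.02 -0.33 0 0 0 0.67;0.02 -0.33 0 0 0 0.67;0.05 -0.33 0 0 0 0.67;0.08 -0.32 0 0 0 0.67;0.11 -0.31 0 0 0 0.67;0.15 -0.3 0 0 0 0.67;0.17 -0.28 0 0 0 0.67;0 0 0 0 0 0;0 0 0 0 0 0"

```text
time_s: 4.95
tcp_pos: [0.5048, -0.1804, 0.1054]
ee_rot: [[0.823, 0.568, -0.002], [0.568, -0.823, 0.001], [-0.001, -0.002, -1.0]]
wrist_force: [-3.0, 3.7, 2.4]
gripper_width: 0.271
gripper_force: 2.2
```

Emit:
play_rows:
  commands: "0.1 -0.13 0 0 0 0.33;0.1 -0.13 0 0 0 0.33;0 0 0 0 0 0"

```text
time_s: 5.25
tcp_pos: [0.5104, -0.1883, 0.1053]
ee_rot: [[0.763, 0.647, -0.003], [0.647, -0.763, 0.001], [-0.002, -0.002, -1.0]]
wrist_force: [-4.4, 3.2, 3.0]
gripper_width: 0.277
gripper_force: 2.4
```

Emit:
play_rows:
  commands: "0.05 -0.06 0 0 0 0;0 0 0 0 0 0"

```text
time_s: 5.45
tcp_pos: [0.5116, -0.1899, 0.1052]
ee_rot: [[0.763, 0.646, -0.003], [0.646, -0.763, 0.001], [-0.002, -0.003, -1.0]]
wrist_force: [-4.6, 2.6, 3.1]
gripper_width: 0.276
gripper_force: 2.5
```

Force is about 5.3 N, not yet at the hard stop, so I creep on until it jumps.

Emit:
play_rows:
  commands: "0.08 -0.1 0 0 0 0;0 0 0 0 0 0"

```text
time_s: 5.65
tcp_pos: [0.5137, -0.193, 0.1051]
ee_rot: [[0.763, 0.646, -0.004], [0.646, -0.763, 0.001], [-0.003, -0.003, -1.0]]
wrist_force: [-5.0, 2.8, 3.5]
gripper_width: 0.275
gripper_force: 2.5
```

Emit:
play_rows:
  commands: "0.08 -0.1 0 0 0 0;0 0 0 0 0 0"

```text
time_s: 5.85
tcp_pos: [0.5144, -0.1943, 0.1048]
ee_rot: [[0.764, 0.646, -0.008], [0.646, -0.764, 0.004], [-0.004, -0.008, -1.0]]
wrist_force: [-9.0, 11.2, 7.4]
gripper_width: 0.275
gripper_force: 6.3
```

Emit:
play_rows:
  commands: "0.05 -0.06 0 0 0 0;0 0 0 0 0 0;0 0 0 0 0 0"

```text
time_s: 6.15
tcp_pos: [0.5146, -0.1948, 0.1047]
ee_rot: [[0.763, 0.646, -0.01], [0.646, -0.763, 0.005], [-0.005, -0.011, -1.0]]
wrist_force: [-11.4, 15.1, 9.1]
gripper_width: 0.278
gripper_force: 8.9
```

The force has risen to 20 N with no further movement, so the lever is at its stop. I bring it back along the arc.

Emit:
play_rows:
  commands: "-0.26 0.32 0 0 0 0;-0.2 0.26 0 0 0 -0.66;-0.17 0.28 0 0 0 -0.67;-0.15 0.3 0 0 0 -0.67;-0.11 0.31 0 0 0 -0.67;-0.08 0.32 0 0 0 -0.67;-0.05 0.33 0 0 0 -0.67;-0.02 0.33 0 0 0 -0.67;0.02 0.33 0 0 0 -0.67;0.05 0.33 0 0 0 -0.67;0 0 0 0 0 0;0 0 0 0 0 0;0 0 0 0 0 0"

```text
time_s: 7.45
tcp_pos: [0.4908, -0.1052, 0.1057]
ee_rot: [[0.981, -0.196, 0.001], [-0.196, -0.981, -0.0], [0.001, -0.0, -1.0]]
wrist_force: [0.7, 0.2, -0.6]
gripper_width: 0.276
gripper_force: 0.0
```

Emit:
play_rows:
  commands: "0 0 0 0 0 0;0 0 0 0 0 0;0 0 0 0 0 0"
  grip: 38

```text
time_s: 7.75
tcp_pos: [0.4905, -0.1052, 0.1055]
ee_rot: [[0.98, -0.197, 0.0], [-0.197, -0.98, -0.0], [0.0, 0.0, -1.0]]
wrist_force: [-0.5, 0.5, 0.5]
gripper_width: 0.412
gripper_force: 0.0
```

Emit:
play_rows:
  commands: "0 0 0.5 0 0 0;0 0 0.7 0 0 0;0 0 0.8 0 0 0;0 0 0.8 0 0 0;0 0 0.8 0 0 0;0 0 0.4 0 0 0;0 0 0 0 0 0"

```text
time_s: 8.45
tcp_pos: [0.4914, -0.1049, 0.2271]
ee_rot: [[0.981, -0.196, 0.004], [-0.196, -0.981, 0.0], [0.004, -0.001, -1.0]]
wrist_force: [0.3, 0.2, 0.4]
gripper_width: 0.435
gripper_force: 0.0
```

Run:
```python
from h import *
s=r.sense();print(s['time_s'],s['tcp_pos'],s['wrist_force'])
p,d=cams.capture("scene");cv2.imwrite("pics/s2.png",p)
print(blobs(p,(0,150,90),(8,255,255),(225,150,325,235)),blobs(p,(100,140,60),(125,255,255),(225,150,325,235)))
print([x for x in dir(r) if x[0]!='_'])
```

```text
8.45 [ 0.49142933 -0.10494399  0.2270808 ] [0.34066855 0.18402943 0.4386532 ]
[([269.5, 200.3], [268, 196, 4, 10, 30])] [([315.9, 151.1], [312, 150, 8, 4, 23]), ([253.4, 169.9], [249, 165, 10, 11, 75]), ([262.7, 182.7], [258, 179, 10, 8, 32]), ([290.4, 197.0], [277, 181, 27, 32, 336])]
['PlanningError', 'finish_job', 'sense']
```

The knob is back at its rest pixel (269.5,200.3 against 269.3,199.9). Next I tilt the tool to lie along the tube axis and go to the pre-grasp pose.

Emit:
play_rows:
  commands: "0.125 0.52 -0.24 -0.129 -0.642 0;0.125 0.52 -0.24 -0.129 -0.642 0;0.125 0.52 -0.24 -0.129 -0.642 0;0.125 0.52 -0.24 -0.129 -0.642 0;0.125 0.52 -0.24 -0.129 -0.642 0;0.125 0.52 -0.24 -0.129 -0.642 0;0.125 0.52 -0.24 -0.129 -0.642 0;0.125 0.52 -0.24 -0.129 -0.642 0;0 0 0 0 0 0;0 0 0 0 0 0"
  grip: 64

```text
time_s: 9.5
tcp_pos: [0.5421, -0.0567, 0.2216]
ee_rot: [[0.806, -0.25, 0.536], [-0.18, -0.967, -0.179], [0.563, 0.048, -0.825]]
wrist_force: [-0.6, 0.2, -0.1]
gripper_width: 0.736
gripper_force: 0.0
```

Run:
```python
from h import *
s=r.sense();print(s['time_s'],s['tcp_pos'],np.round(s['joints'],1))
g=np.array([.6048,.0035,.0848]);print("to go/.03",((g-s['tcp_pos'])/.03).round(2))
```

```text
9.5 [ 0.54210318 -0.05672533  0.22163881] [  6.6   0.3 -53.7  73.5 -14.5   0.7]
to go/.03 [ 2.09  2.01 -4.56]
```

The wrist nears its singularity at a 45° tilt, so I use a steeper tool pitch of about 70°.

```bash
cat >> h.py <<'E'
from scipy.spatial.transform import Rotation as Ro
def togo(pos,p):
    s=r.sense();p=np.radians(p);y=-np.array([.197,.9804,0]);z=np.array([np.cos(p)*.9804,-np.cos(p)*.197,-np.sin(p)])
    Rt=np.c_[np.cross(y,z),y,z]
    print(s['time_s'],"shift",((np.array(pos)-s['tcp_pos'])/.03).round(2),"turn",(Ro.from_matrix(Rt@np.array(s['ee_rot']).T).as_rotvec()/.15).round(2),"j",np.round(s['joints'],1))
E
python3 -c "
from h import *
togo([.571,.010,.1555],70)"
```

```text
9.5 shift [ 0.96  2.22 -2.2 ] turn [0.68 1.55 0.32] j [  6.6   0.3 -53.7  73.5 -14.5   0.7]
```

Turn first, then shift.

Emit:
play_rows:
  commands: "0 0 0 0.17 0.39 0.08;0 0 0 0.17 0.39 0.08;0 0 0 0.17 0.39 0.08;0 0 0 0.17 0.39 0.08;0 0 0 0 0 0;0.16 0.37 -0.2 0 0 0;0.16 0.37 -0.2 0 0 0;0.16 0.37 -0.2 0 0 0;0.16 0.37 -0.2 0 0 0;0.16 0.37 -0.2 0 0 0;0.16 0.37 -0.2 0 0 0;0 0 -0.3 0 0 0;0 0 -0.3 0 0 0;0 0 -0.3 0 0 0;0 0 0 0 0 0;0 0 0 0 0 0"

```text
time_s: 11.1
tcp_pos: [0.5774, 0.0016, 0.1665]
ee_rot: [[0.889, -0.217, 0.403], [-0.187, -0.976, -0.115], [0.418, 0.027, -0.908]]
wrist_force: [-1.1, -1.1, 0.2]
gripper_width: 0.738
gripper_force: 0.0
```

```bash
python3 -c "
from h import *
togo([.571,.010,.1555],70);togo([.598,.0048,.0803],70)
p,d=cams.capture('scene');cv2.imwrite('pics/s3.png',cv2.resize(p[100:260,180:400],None,fx=3,fy=3))"
```

```text
11.1 shift [-0.21  0.28 -0.37] turn [0.29 0.5  0.13] j [ 19.9  10.2 -42.5  41.1 -21.9  21.4]
11.1 shift [ 0.69  0.11 -2.87] turn [0.29 0.5  0.13] j [ 19.9  10.2 -42.5  41.1 -21.9  21.4]
```

View pics/s3.png

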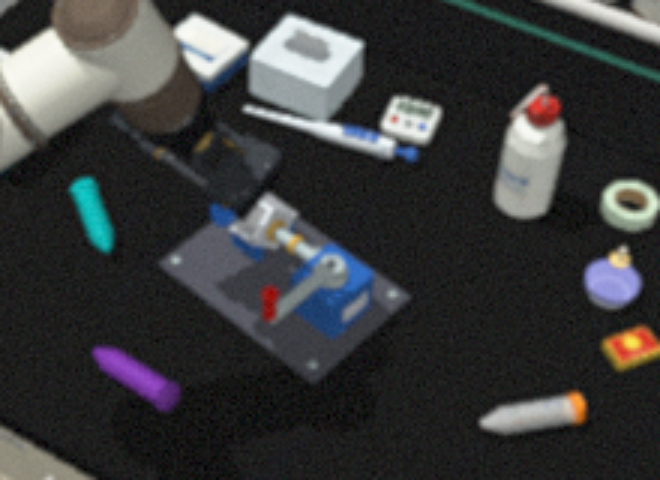

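The gripper sits above the tube, with the cap visible at (222,215). I steepen to 76° for wrist margin.

```bash
python3 -c "
from h import *
togo([.578,.0088,.1525],76)"
```

```text
11.15 shift [ 0.    0.23 -0.49] turn [0.43 1.19 0.12] j [ 19.9  10.2 -42.4  41.1 -21.9  21.4]
```

Emit:
play_rows:
  commands: "0 0 0 0.11 0.3 0.03;0 0 0 0.11 0.3 0.03;0 0 0 0.11 0.3 0.03;0 0 0 0.11 0.3 0.03;0 0.12 -0.25 0 0 0;0 0.12 -0.25 0 0 0;0 0 0 0 0 0;0 0 0 0 0 0"

```text
time_s: 11.95
tcp_pos: [0.5771, 0.0087, 0.1513]
ee_rot: [[0.952, -0.197, 0.234], [-0.191, -0.98, -0.047], [0.239, 0.0, -0.971]]
wrist_force: [0.6, 0.3, 0.1]
gripper_width: 0.735
gripper_force: 0.0
```

```bash
python3 -c "
from h import *
togo([.5961,.0052,.0798],76)"
```

```text
11.95 shift [ 0.63 -0.12 -2.38] turn [-0.   -0.02 -0.  ] j [ 20.6  14.9 -27.2  12.2 -36.8  48.9]
```

Emit:
play_rows:
  commands: "0.063 -0.012 -0.238 0 0 0;0.063 -0.012 -0.238 0 0 0;0.063 -0.012 -0.238 0 0 0;0.063 -0.012 -0.238 0 0 0;0.063 -0.012 -0.238 0 0 0;0.063 -0.012 -0.238 0 0 0;0.063 -0.012 -0.238 0 0 0;0.063 -0.012 -0.238 0 0 0;0.063 -0.012 -0.238 0 0 0;0.063 -0.012 -0.238 0 0 0;0 0 0 0 0 0;0 0 0 0 0 0"

```text
time_s: 13.15
tcp_pos: [0.5971, 0.0051, 0.0806]
ee_rot: [[0.952, -0.198, 0.235], [-0.192, -0.98, -0.047], [0.24, -0.001, -0.971]]
wrist_force: [0.0, -0.2, -1.3]
gripper_width: 0.737
gripper_force: 0.0
```

```bash
python3 -c "
from h import *
togo([.5961,.0052,.0798],76)
p,d=cams.capture('scene');cv2.imwrite('pics/s4.png',cv2.resize(p[120:240,210:350],None,fx=5,fy=5))"
```

```text
13.15 shift [-0.03  0.   -0.03] turn [-0.01 -0.01  0.  ] j [ 19.1  21.8 -30.4  15.7 -26.6  46. ]
```

View pics/s4.png

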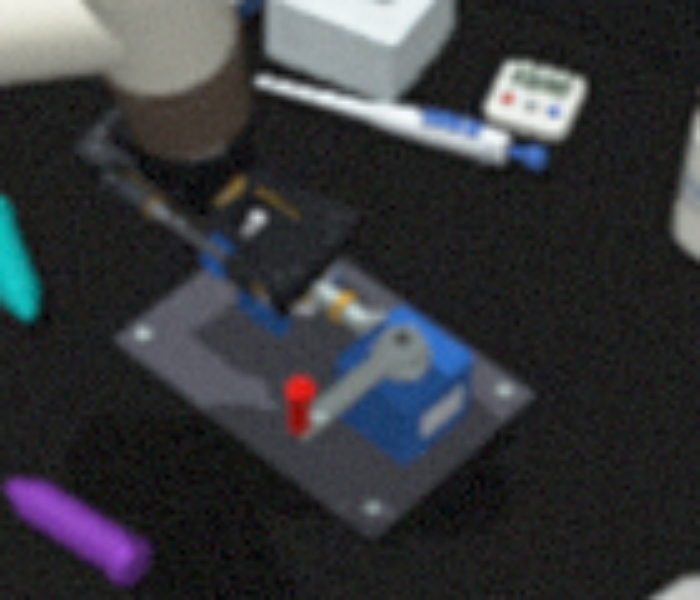

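The gripper straddles the tube, with part of the blue cap showing at (215,250), no contact force and clear of the lever. I close the fingers.

Emit:
play_rows:
  commands: "0 0 0 0 0 0;0 0 0 0 0 0;0 0 0 0 0 0;0 0 0 0 0 0;0 0 0 0 0 0;0 0 0 0 0 0;0 0 0 0 0 0;0 0 0 0 0 0"
  grip: 20

```text
time_s: 14.0
tcp_pos: [0.5971, 0.0052, 0.0808]
ee_rot: [[0.952, -0.198, 0.236], [-0.192, -0.98, -0.047], [0.24, -0.001, -0.971]]
wrist_force: [0.4, -0.2, 0.5]
gripper_width: 0.368
gripper_force: 30.0
```

Gripped at 32 mm with 30 N. I draw out along the nest axis.

Emit:
play_rows:
  commands: "-0.1 0.02 0.1 0 0 0;-0.14 0.028 0.14 0 0 0;-0.14 0.028 0.14 0 0 0;0 0 0 0 0 0"

```text
time_s: 14.4
tcp_pos: [0.5852, 0.0076, 0.093]
ee_rot: [[0.951, -0.197, 0.236], [-0.192, -0.98, -0.046], [0.241, -0.001, -0.971]]
wrist_force: [0.6, 0.1, 1.0]
gripper_width: 0.359
gripper_force: 30.0
```

Emit:
play_rows:
  commands: "-0.18 0.037 0.184 0 0 0;-0.18 0.037 0.184 0 0 0;-0.18 0.037 0.184 0 0 0;-0.18 0.037 0.184 0 0 0;-0.18 0.037 0.184 0 0 0;-0.18 0.037 0.184 0 0 0;-0.18 0.037 0.184 0 0 0;-0.18 0.037 0.184 0 0 0;-0.18 0.037 0.184 0 0 0;0 0 0 0 0 0"

```text
time_s: 15.4
tcp_pos: [0.5368, 0.0177, 0.1428]
ee_rot: [[0.951, -0.197, 0.237], [-0.192, -0.98, -0.046], [0.241, -0.002, -0.97]]
wrist_force: [-0.1, 1.0, -0.4]
gripper_width: 0.365
gripper_force: 30.0
```

Emit:
play_rows:
  commands: "0 0 0.3 0 0 0;0 0 0.6 0 0 0;0 0 0.7 0 0 0;0 0 0.7 0 0 0;0 0 0.7 0 0 0;0 0 0.7 0 0 0;0 0 0.6 0 0 0;0 0 0.5 0 0 0;0 0 0.2 0 0 0;0 0 0 0 0 0"

```text
time_s: 16.4
tcp_pos: [0.5375, 0.0176, 0.2927]
ee_rot: [[0.951, -0.198, 0.237], [-0.192, -0.98, -0.046], [0.242, -0.002, -0.97]]
wrist_force: [0.6, -0.2, -0.3]
gripper_width: 0.368
gripper_force: 30.0
```

Emit:
play_rows:
  commands: "0 0 0 0.08 0.4 0;0 0 0 0.08 0.4 0;0 0 0 0.08 0.4 0;0 0 0 0.08 0.4 0;0 0 0 0.08 0.4 0;0 0 0 0.08 0.4 0;0 0 0 0.08 0.4 0;0 0 0 0.08 0.4 0;0 0 0 0.08 0.4 0;0 0 0 0.08 0.4 0;0 0 0 0.08 0.4 0;0 0 0 0.08 0.4 0;0 0 0 0.07 0.34 0;0 0 0 0 0 0;0 0 0 0 0 0"

```text
time_s: 17.9
tcp_pos: [0.5371, 0.0173, 0.2907]
ee_rot: [[0.838, -0.198, -0.508], [-0.17, -0.98, 0.102], [-0.518, 0.001, -0.855]]
wrist_force: [0.0, 1.0, 0.6]
gripper_width: 0.361
gripper_force: 30.0
```

```bash
python3 -c "
from h import *
togo([.5368,.0177,.293],121)
a,d=cams.capture('scene');b,d2=cams.capture('top')
s=r.sense();i=cams.camera_info('scene');q=i['R']@s['tcp_pos']+np.ravel(i['t']);q=i['mtx']@q;u,v=(q[:2]/q[2]).astype(int);print(u,v,s['gripper_width'],s['gripper_force'])
cv2.imwrite('pics/s5.png',np.hstack([cv2.resize(a[v-60:v+60,u-50:u+50],(500,600)),cv2.resize(b[120:260,200:270],(300,600))]))"
```

```text
17.9 shift [-0.01  0.01  0.08] turn [ 0.   -0.03  0.01] j [  11.9   28.    18.1  -12.5 -108.8   65.7]
243 138 0.3656121263725832 29.999301574425772
```

View pics/s5.png

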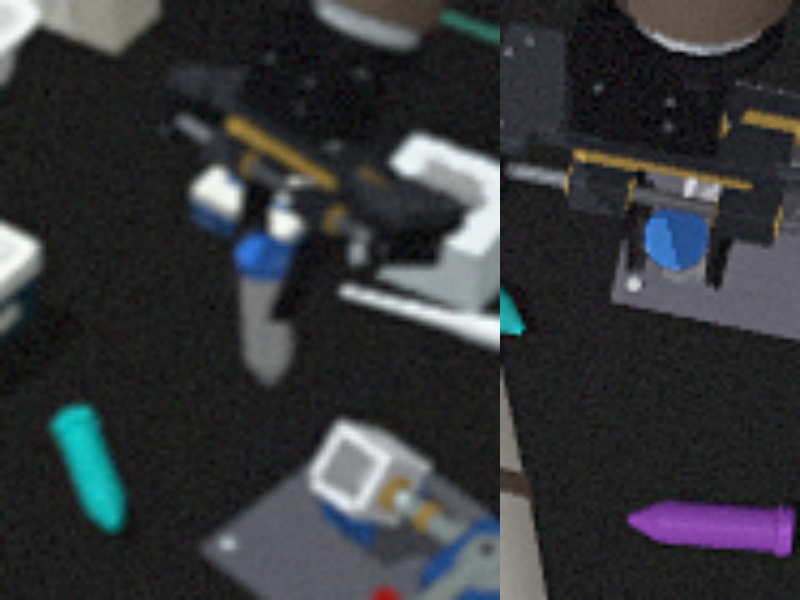

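The tube is held with its blue cap on top, at (262,250) with the tip at (268,385) in the crop, and the nest is empty. I check verticality and height numerically.

```bash
python3 -c "
from h import *
s=r.sense();R=np.array(s['ee_rot']);g=s['tcp_pos']-.019*R[:,2]
def pj(n,X):
    i=cams.camera_info(n);q=i['mtx']@(i['R']@X+np.ravel(i['t']));return (q[:2]/q[2]).round(1)
z=np.array([0,0,1]);print('grasp',g,'exp top/tip scene',pj('scene',g+.024*z),pj('scene',g-.088*z),'cap top img top',pj('top',g+.024*z))
print('meas scene cap ~(245.4,128) tip (246.6,155); tri cap',tri((241.1,176),(245.4,127)))
for d in (-10,10):
  for ax in 'xy':
    print(d,ax,pj('scene',g-Ro.from_euler(ax,d,degrees=True).apply([0,0,.088])))
"
```

```text
grasp [0.54646577 0.01552009 0.30822156] exp top/tip scene [245.5 127.2] [246.4 153.4] cap top img top [241.4 174. ]
meas scene cap ~(245.4,128) tip (246.6,155); tri cap [0.5425559  0.01484067 0.33610903]
-10 x [250.4 154.9]
-10 y [249.  150.2]
10 x [242.4 151.3]
10 y [243.7 156. ]
```

Emit:
play_rows:
  commands: "0 0 0 0 0 0;0 0 0 0 0 0;0 0 0 0 0 0;0 0 0 0 0 0;0 0 0 0 0 0"

```text
time_s: 18.5
tcp_pos: [0.5371, 0.0175, 0.292]
ee_rot: [[0.839, -0.198, -0.507], [-0.169, -0.98, 0.102], [-0.517, -0.0, -0.856]]
wrist_force: [0.4, -0.7, -0.8]
gripper_width: 0.365
gripper_force: 30.0
```

```bash
python3 -c "
from station import r
print(r.sense()['gripper_force'],r.finish_job())"
```

```text
the job is handed in; nothing more can be done
29.99916926957667 None
```

I swung the lever to its stop and back, drew the tube out, and handed the job in at 18.5 s with the tube held upright, cap on top and tip about 22 cm above the worktop; the spare tube, tape and beaker were not touched.

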